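# Top up one tray of toy bolts and stack the emptied tray

## Task

Move the two toy bolts from the tray clamped in the blue station into the two free pockets of the other part-filled tray, so that it is full: all four bolts upright on their heads, down on the pocket floors, one to a pocket, the tray flat on the bench. Only once it is full, flip the station's toggle clamp over to its open side and leave it open, lift out the emptied tray and nest it squarely and fully down on top of the pile of two empty trays, so that the pile is three high. Leave the screwdriver, jar and toy car alone.

Things in the scene. Friction and masses are not known exactly. Their poses are not given: they have to be found in the camera images.
- bolt1_mid (a point): oversized plastic toy bolt standing on its hexagonal head, 60 mm tall: head 33 mm across corners and 12 mm high at the bottom, above it a plain round shank 18 mm thick and 48 mm long, 30 g. The point is its centre, 30 mm up; z along the shank. Grip the shank's upper part: the tray walls reach 16 mm above the bolt's foot. It starts in the tray to be filled.
- bolt2_mid (a point): oversized plastic toy bolt standing on its hexagonal head, 60 mm tall: head 33 mm across corners and 12 mm high at the bottom, above it a plain round shank 18 mm thick and 48 mm long, 30 g. The point is its centre, 30 mm up; z along the shank. Grip the shank's upper part: the tray walls reach 16 mm above the bolt's foot. It starts in the tray to be filled.
- bolt3_mid (a point): oversized plastic toy bolt standing on its hexagonal head, 60 mm tall: head 33 mm across corners and 12 mm high at the bottom, above it a plain round shank 18 mm thick and 48 mm long, 30 g. The point is its centre, 30 mm up; z along the shank. Grip the shank's upper part: the tray walls reach 16 mm above the bolt's foot. It starts in the clamped tray and is to be moved.
- bolt4_mid (a point): oversized plastic toy bolt standing on its hexagonal head, 60 mm tall: head 33 mm across corners and 12 mm high at the bottom, above it a plain round shank 18 mm thick and 48 mm long, 30 g. The point is its centre, 30 mm up; z along the shank. Grip the shank's upper part: the tray walls reach 16 mm above the bolt's foot. It starts in the clamped tray and is to be moved.
- keeper: the tray to fill: yellow, lies singly on the bench with two bolts; origin at the centre of its underside, x along its length. All four trays are alike: 194 x 52 x 24 mm (278 mm over the flat end ears, which stand on a cross foot). Pockets at x = -69, -23, 23, 69 mm, y = 0, 40 mm square, floor 8 mm above the underside, walls 6 mm thick with top at 24 mm, dividers' top at 18 mm. Which two are free varies.
- feeder_mid (a point): centre (12 mm above its underside) of the clamped yellow tray, to be emptied; x along its length; about 160 g. Underside starts 12 mm above the bench. Two bolts stand in any two of its pockets. Grip it from above across its 52 mm width at mid-length. The foot below it, 4 mm deep, 173 x 35 mm and stepped, enters the 178 x 40 mm opening of a tray below. The shut clamp blocks lifting.
- empty_top: upper of the two empty yellow trays nested in a pile on the bench; origin at the centre of its underside (20 mm above the bench), x along its length. A tray nested fully on it has its underside 20 mm above this one's, centres and lengths in line, either way round; perched on the rim it would stand 24 mm or more above.
- clamp (a joint): toggle clamp of the blue station, rad: 0 shut (arm level over the near ear of the tray), 1.35 fully open (arm up, handle thrown down level on the outer side). Centre at about 0.5: let go below 0.35 it drops shut, beyond 0.7 it falls fully open by its own weight. A light push moves it (under 3 N at the handle).
- clamp_handle (a point): tip of the clamp's red round handle, 15 mm thick (its round end reaches 8 mm farther); the handle runs straight from the pivot, 66 mm. Shut, it stands up, leaning 0.26 rad outwards, tip 104 mm above the bench. To open, push it from the tray's side outwards (+y of clamp_pivot), a little downwards, past the centre.
- clamp_pivot (a point): the clamp's hinge (along x), fixed, 40 mm above the bench, with the station's axes: x along the clamped tray, y level from the tray outwards, the way the handle is thrown. It lies 120 mm to -x and 52 mm to +y of the clamped tray's centre. The arm, 16 mm wide and 50 mm long, reaches from it to -y over the ear; bracket cheeks reach 49 mm above the bench.
- screwdriver: bystander: orange-handled screwdriver lying on the bench; leave alone. Origin at its underside.
- jar: bystander: clear jar with white cap, 60 mm across, 90 mm high; leave alone. Origin at the centre of its underside.
- toy_car: bystander: finished green and red toy car 130 mm long; leave alone. Origin at the centre of its underside.
Mind the look-alikes: they are no part of the job. What is shaped like the part that bears bolt2_mid but green or pink is not meant.

How it is judged (in metres and radians):
On the way, in this order (a step that is already met when the one before it is completed fails the run):
1. the tray to be filled holds all four bolts, upright on the pocket floors (x of bolt1_mid in the frame of keeper between -0.08 and 0.08 m and y of bolt1_mid in the frame of keeper between -0.01 and 0.01 m and z of bolt1_mid in the frame of keeper between 0.034 and 0.042 m and angle between each of bolt1_mid, bolt2_mid, bolt3_mid, bolt4_mid's own z axis and vertical below 0.12 rad and x of bolt2_mid in the frame of keeper between -0.08 and 0.08 m and y of bolt2_mid in the frame of keeper between -0.01 and 0.01 m and z of bolt2_mid in the frame of keeper between 0.034 and 0.042 m and x of bolt3_mid in the frame of keeper between -0.08 and 0.08 m and y of bolt3_mid in the frame of keeper between -0.01 and 0.01 m and z of bolt3_mid in the frame of keeper between 0.034 and 0.042 m and x of bolt4_mid in the frame of keeper between -0.08 and 0.08 m and y of bolt4_mid in the frame of keeper between -0.01 and 0.01 m and z of bolt4_mid in the frame of keeper between 0.034 and 0.042 m), for 0.2 s.
2. then the clamp is flipped open (value of joint clamp above 1 rad), for 0.2 s.
3. the emptied tray is nested on the pile (x of feeder_mid in the frame of empty_top between -0.008 and 0.008 m and y of feeder_mid in the frame of empty_top between -0.008 and 0.008 m and z of feeder_mid in the frame of empty_top between 0.028 and 0.0345 m and angle between the x axis of feeder_mid and the x axis of empty_top, either way round below 0.06 rad and angle between each of feeder_mid, empty_top's own z axis and vertical below 0.06 rad and height (world z) of empty_top between 0.015 and 0.025 m), for 0.2 s.
At the end, for the whole second after the job is handed in: All 4 bolts upright (0.12 rad) in the filled tray, centres 34 to 42 mm over its underside; it lies flat on the bench. Emptied tray nested on the pile: within 8 mm each way and 0.06 rad, underside 16 to 22.5 mm over that of the tray below. Pile level, clamp over 1.0 rad, all released, at rest (all of step 1 and all of step 3 and contact force between the fingers and feeder below 0.1 N and contact force between the fingers and bolt1 below 0.1 N and contact force between the fingers and bolt2 below 0.1 N and contact force between the fingers and bolt3 below 0.1 N and contact force between the fingers and bolt4 below 0.1 N and angle between keeper's own z axis and vertical below 0.05 rad and height (world z) of keeper below 0.008 m and value of joint clamp above 1 rad and linear speed of each of feeder, bolt1, bolt2, bolt3, bolt4 below 0.02 m/s); the robot touches nothing.
It fails at once if the screwdriver is moved by more than 30 mm (distance of screwdriver from where it was at the start of the episode above 0.03 m).
It fails at once if the jar is moved by more than 30 mm (distance of jar from where it was at the start of the episode above 0.03 m).
It fails at once if the toy car is moved by more than 30 mm (distance of toy_car from where it was at the start of the episode above 0.03 m).
It also fails if it takes over 72 s, if anything falls off the work surface, if the arm or the gripper's body presses on something with over 40 N, if the wrist force passes 120 N, or if a joint passes its speed limit or range.

## Robot

A 7-joint arm with a two-finger parallel gripper is mounted at the origin on the work surface. World frame = base frame: x ahead of the robot, y to its left, z up, the work surface at z = 0. Lengths are in mm, angles in rad, forces in N, time in s.
With the tool pointing down it reaches from about 350 to 900 mm from the base axis. Payload 8.1 kg.
Tool frame: the origin (TCP) lies at the very end of the fingers, on their centre line; the grasp point (between the pads) lies 19 mm behind it; z points along the fingers, y is the line along which they close (so a half turn about z gives the same grasp; the last joint's range is limited). The gripper opens to 92 mm and grips with 3 to 60 N. Pads are 19 mm wide; open, the fingers measure 130 mm over their backs; the gripper's body (75 mm by 190 mm) begins 47 mm behind the grasp point.
Start: joints at [-0.103, 0.434, 0.025, 1.573, -0.012, 1.134, -0.075], TCP at [625.013, -0.027, 226.742] pointing down, gripper open.
Joint ranges: [-2.62, 2.62], [-0.44, 2.09], [-1.27, 1.32], [0.08, 2.57], [-1.32, 4.46], [0.12, 2], [-2.74, 2.74]. Speed limits (rad/s): [2.22, 2.22, 3.01, 3.01, 3.14, 3.14, 3.14].

## Interface

Orientations are given as a rotation vector (axis times angle).
In Python, from plant import bot, vision, order, models gives the robot as it stands.
- The arm moves only by the shell command python3 -m pendant 'ROWS'. ROWS is JSON, a list of rows, each a list of 7 numbers: the shift along the tool's x, y, z in mm, then the turn, a rotation vector about the tool's x, y, z in degrees, then the closure in counts, from 0 (fully open) to 255 (shut). In form: [[x, y, z, wx, wy, wz, grip], ...]. A call has 1 to 20 rows; each row shifts and turns the commanded pose from where the row before left it, along the tool's axes as they then stand; what a row does not reach is not made up. A row lasts 1/10 s, in which the tool goes at most 50 mm and 8.59 degrees, less where a joint would pass 70% of its speed; a pose out of reach is approached as far as the arm can. A call with a gripper value outside its range is refused whole. The fingers move at their own pace and stop on an object; the grip force is fixed at half the most. Time passes only in rows, so rows that do not move let the fingers close. It gives the time, the measured TCP pose, the force, the opening and the grip force at its end, in the units of the state.
- bot.sense(): the state, without advancing time (a new reading comes with each control period).
- vision.grab_frame(name): name is "scene" or "side" or "wrist"; returns the picture (384x512x3 uint8, red, green, blue); there is no depth.
- vision.calibration(name): a dict with "intrinsics" (3x3 intrinsics, pixels), "cam_to_world" (4x4, takes a point from camera to world coordinates). Camera axes: x right, y down, z forward; pixel columns grow to the right and rows downward; lengths in mm; the calibration is good to about 2 mm. The wrist camera is an equidistant fisheye: a pixel r from the principal point sees the ray r / f radians off the axis. A picture is of the moment at which its call begins: read the wrist's pose just before it. calibration takes no time and is no camera call; for the wrist camera it gives the pose at the moment of the call.
- order.hand_in(): hands the job in; it is judged then, once.
Trained networks look in the newest picture that a camera, given by its name, has taken for a name from the list of things; names that differ only in an ending like _2 or _b are one class to them, and where a whole thing is asked for, a point or a joint stands for the part that bears it (a point fixed in the world has none). Each returns a list of dicts, best first, with "score" (0 to 1); they miss things now and then, are a little off and sometimes report something else, mostly with a low value. They report only what shows in the picture. A call takes as long as a camera call. They do not tell look-alikes from the thing itself.
- models.cut_out(camera, thing): "region" (384x512 bool, what is visible of it) and "extent" ([left, top, right, bottom] in pixels, round what is visible of it).
- models.tip_of(camera, thing): "uv" ([column, row] in pixels: a listed point, or the origin of a listed thing).
The state is a dict: "time_s": time; "joints": joint angles; "qd": joint speeds; "joint_torque": joint torques, N m; "position": TCP position; "ee_rot": TCP orientation; "wrist_force": force on the tool from outside, world axes, zero at the start; "torque": the same for the moment, N m; "finger_gap": finger opening in mm; "gripper_force": force on a finger pad.
Only numpy, scipy, OpenCV 4.12 (cv2) and the standard library are available. Lean on these libraries where they do the work, as an engineer would, in place of code of your own. Each camera call takes 0.05 s, during which the arm holds its last target. There are 200 camera calls.

## Working session

There is one attempt and no reset: what is moved stays moved. The work goes in short steps, Python scripts to look and compute and a shell command to move; the robot and the scene stay as the last step left them, time stands still between calls to the robot, and variables do not carry over. Pictures are saved under pics/ and viewed, at most 10 in all, crops included, and the job is handed in when it is done.

```bash
mkdir -p pics; ls
cat > h.py <<'E'
import numpy as np, cv2
from scipy.spatial.transform import Rotation as R
from plant import bot, vision, order, models
def ray(cam,uv,C=None):
    C=C or vision.calibration(cam); K=np.array(C["intrinsics"]);T=np.array(C["cam_to_world"])
    x=(uv[0]-K[0,2])/K[0,0]; y=(uv[1]-K[1,2])/K[1,1]
    if cam=="wrist":
        r=np.hypot(x,y); d=np.array([x/r*np.sin(r),y/r*np.sin(r),np.cos(r)]) if r>1e-9 else np.array([0,0,1.])
    else: d=np.array([x,y,1.])
    return T[:3,3],T[:3,:3]@d
def at(cam,uv,z,C=None):
    o,d=ray(cam,uv,C); return o+d*(z-o[2])/d[2]
def proj(cam,p,C=None):
    C=C or vision.calibration(cam); K=np.array(C["intrinsics"]);T=np.array(C["cam_to_world"])
    c=T[:3,:3].T@(np.array(p)-T[:3,3])
    if cam=="wrist":
        t=np.arctan2(np.hypot(c[0],c[1]),c[2]); n=np.hypot(c[0],c[1]); x,y=c[0]/n*t,c[1]/n*t
    else: x,y=c[0]/c[2],c[1]/c[2]
    return np.array([K[0,0]*x+K[0,2],K[1,1]*y+K[1,2]])
def save(im,n): cv2.imwrite("pics/"+n,im[:,:,::-1])
E
python3 - <<'E'
from h import *
a=vision.grab_frame("scene")
for t in ["bolt1_mid","keeper","feeder_mid","empty_top","clamp_handle","clamp_pivot","jar","toy_car","screwdriver"]:
    z={"bolt1_mid":38,"keeper":0,"feeder_mid":24,"empty_top":20,"clamp_handle":104,"clamp_pivot":40}.get(t,0)
    for r in models.tip_of("scene",t): print(t,round(r["score"],2),np.round(r["uv"]),np.round(at("scene",r["uv"],z)))
b=vision.grab_frame("side")
for c in ("scene","side"): print(c,np.round(vision.calibration(c)["cam_to_world"],2).tolist())
save(cv2.resize(a,(800,600)),"a.png");save(cv2.resize(b,(800,600)),"b.png")
s=bot.sense();print(s["position"],s["ee_rot"],R.from_rotvec(s["ee_rot"]).as_matrix().round(3),s["time_s"])
E
```

```text
pics
bolt1_mid 0.6 [313. 203.] [581. 245.  38.]
keeper 0.83 [310. 209.] [565. 237.   0.]
feeder_mid 0.72 [180. 209.] [ 573. -243.   24.]
feeder_mid 0.37 [190. 183.] [ 396. -217.   24.]
empty_top 0.61 [248. 208.] [571.   6.  20.]
empty_top 0.22 [175. 217.] [ 613. -255.   20.]
clamp_handle 0.63 [191. 181.] [ 510. -199.  104.]
clamp_handle 0.54 [197. 171.] [ 439. -182.  104.]
clamp_pivot 0.82 [188. 186.] [ 438. -223.   40.]
jar 0.95 [118. 210.] [ 531. -477.    0.]
jar 0.41 [313. 207.] [554. 251.   0.]
toy_car 0.82 [214. 251.] [ 780. -114.    0.]
screwdriver 0.76 [378. 193.] [469. 528.   0.]
scene [[0.06, 0.55, -0.83, 1807.87], [1.0, -0.03, 0.06, -40.89], [0.01, -0.83, -0.55, 902.81], [0.0, 0.0, 0.0, 1.0]]
side [[-0.93, -0.18, 0.31, 248.71], [-0.36, 0.51, -0.78, 891.99], [-0.01, -0.84, -0.54, 689.79], [0.0, 0.0, 0.0, 1.0]]
[ 6.25003673e+02 -5.16385745e-02  2.26740224e+02] [2.22155183e+00 2.22128913e+00 2.19514224e-05] [[ 0.  1.  0.]
 [ 1. -0. -0.]
 [-0.  0. -1.]] 0.55
```

View pics/a.png

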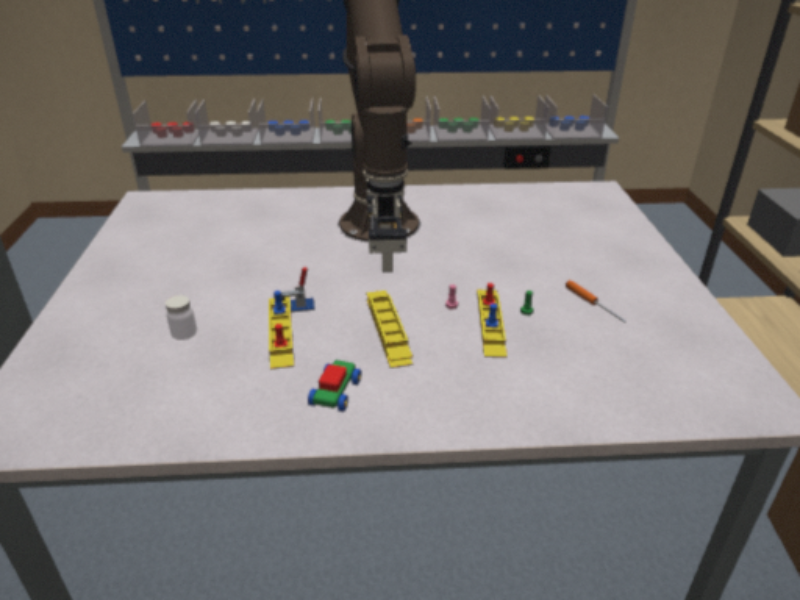

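View pics/b.png

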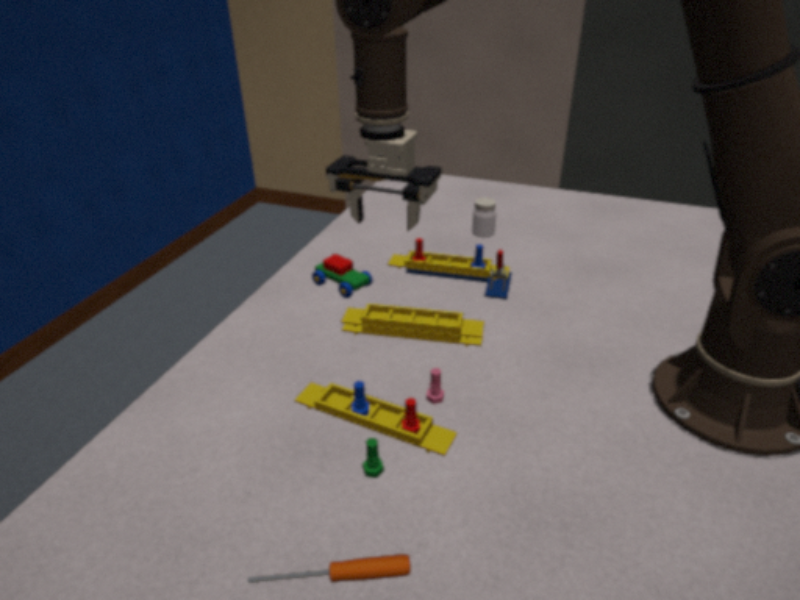

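The scene shows, at 800x600: the clamped tray at (281,330) with the clamp at (300,290), the pile at (389,325) and the keeper at (492,320). In the side view the keeper's bolts stand at (360,400) and (411,415). The green bolt (373,457) and pink bolt (436,385) are look-alikes. Next I go over the clamped tray.

```bash
python3 -m pendant '[[-40,-10,-5,0,0,0,0],[-40,-10,-5,0,0,0,0],[-40,-10,-5,0,0,0,0],[-40,-10,-5,0,0,0,0],[-40,-10,-5,0,0,0,0],[-40,-10,0,0,0,0,0],[0,0,0,0,0,0,0],[0,0,0,0,0,0,0],[0,0,0,0,0,0,0],[0,0,0,0,0,0,0]]'
python3 - <<'E'
from h import *
C=vision.calibration("wrist");a=vision.grab_frame("wrist")
print(np.round(C["cam_to_world"],3).tolist(),C["intrinsics"])
for t,z in [("bolt1_mid",50),("feeder_mid",24),("clamp_handle",104),("clamp_pivot",40),("empty_top",20)]:
    for r in models.tip_of("wrist",t): print(t,round(r["score"],2),np.round(r["uv"]),np.round(at("wrist",r["uv"],z,C)))
cv2.imwrite("pics/raw1.png",a[:,:,::-1]); save(cv2.resize(a,(800,600)),"c.png")
E
```

```text
time_s: 1.55
position: [565.6, -238.2, 251.6]
ee_rot: [-2.218, -2.224, -0.001]
wrist_force: [-1.0, -0.2, -0.4]
finger_gap: 91.7
gripper_force: 0.0
[[1.0, 0.002, 0.001, 564.116], [0.002, -0.962, -0.273, -164.314], [0.0, 0.273, -0.962, 410.795], [0.0, 0.0, 0.0, 1.0]] [[297.31863964   0.         256.70510482]
 [  0.         297.31863964 190.18530093]
 [  0.           0.           1.        ]]
feeder_mid 0.95 [261. 169.] [ 570. -245.   24.]
clamp_handle 0.92 [144. 136.] [ 443. -191.  104.]
clamp_pivot 0.58 [165. 145.] [ 446. -209.   40.]
```

View pics/c.png

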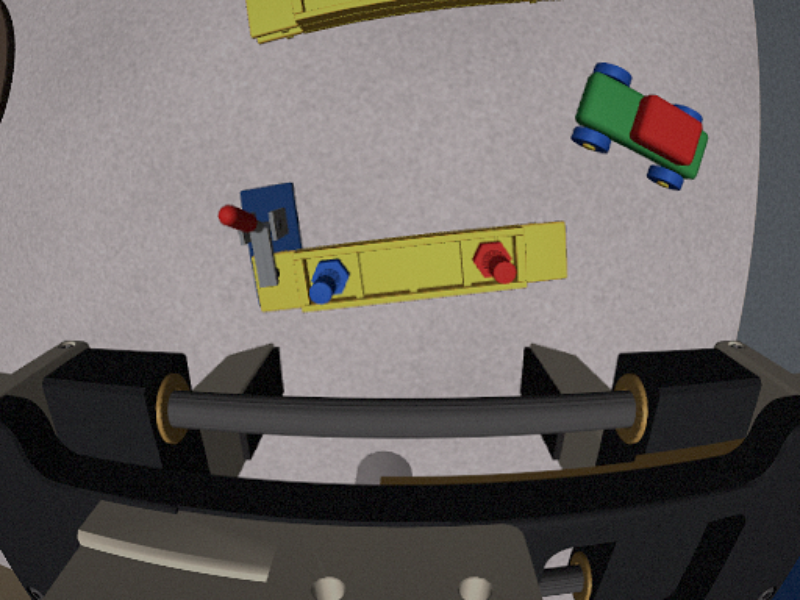

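The wrist view shows (800x600) the blue bolt's top at (320,292), the red one's at (505,272), the handle's tip at (230,215) and the tray's right ear at (566,250). The bolts stand in the two end pockets.

Run:
```python
from h import *
C={"intrinsics":vision.calibration("wrist")["intrinsics"],"cam_to_world":np.array([[1.0,0.002,0.001,564.116],[0.002,-0.962,-0.273,-164.314],[0,0.273,-0.962,410.795],[0,0,0,1]])}
for n,p,z in [("blue top",(320,292),80),("blue head",(329,279),32),("red top",(505,272),80),("red head",(493,261),32),("wall TL",(302,251),36),("wall TR",(523,227),36),("wall BL",(304,310),36),("wall BR",(525,288),36),("tip",(230,215),104),("earR1",(565,222),24),("earR2",(567,277),24),("earL",(262,311),24),("base",(272,200),0)]:
    print(n,at("wrist",np.array(p)*.64,z,C).round(1)[:2])
```

```text
blue top [ 504.  -254.3]
blue head [ 503.5 -256. ]
red top [ 641.5 -238.6]
red head [ 641.8 -240. ]
wall TL [ 482.1 -231. ]
wall TR [ 665.4 -210. ]
wall BL [ 481.2 -282.3]
wall BR [ 670.3 -262.3]
tip [ 446.1 -192.6]
earR1 [ 706.9 -205.8]
earR2 [ 712.7 -255.1]
earL [ 439.3 -287.3]
base [ 447.9 -190. ]
```

```bash
python3 -m pendant '[[0,38,0,0,0,0,130],[0,38,0,0,0,0,130],[0,0,13,0,0,8.34,130],[0,0,13,0,0,8.34,130],[0,0,13,0,0,8.34,130],[0,0,13,0,0,8.34,130],[0,0,13,0,0,8.34,130],[0,0,13,0,0,8.34,130],[0,0,13,0,0,8.34,130],[0,0,13,0,0,8.34,130],[0,0,13,0,0,8.34,130],[0,0,13,0,0,8.34,130],[0,0,0,0,0,0,130],[0,0,0,0,0,0,130],[0,0,0,0,0,0,130]]'
cat >> h.py <<'E'
def go(x,y,z,yaw=None):
    "shift in tool axes (mm) to world target; yaw=desired world yaw (deg) of tool x"
    s=bot.sense(); M=R.from_rotvec(s["ee_rot"]).as_matrix()
    print("pos",s["position"].round(1) if hasattr(s["position"],"round") else s["position"],"F",np.round(s["wrist_force"],1),"gap",s["finger_gap"],"tool shift",(M.T@(np.array([x,y,z])-s["position"])).round(1),"yaw x",np.degrees(np.arctan2(M[1,0],M[0,0])).round(2),"tilt",np.round(M[:,2],3),"t",s["time_s"])
E
python3 - <<'E'
from h import *
go(641.5,-239,46)
E
```

```text
time_s: 3.35
position: [641.5, -240.2, 122.6]
ee_rot: [3.136, 0.186, 0.002]
wrist_force: [1.2, -0.8, -0.5]
finger_gap: 44.8
gripper_force: 0.0
pos [ 641.5 -240.2  122.6] F [ 1.2 -0.8 -0.5] gap 44.75088316229271 tool shift [ 0.1 -1.3 76.6] yaw x 6.79 tilt [ 0.001 -0.    -1.   ] t 3.35
```

```bash
python3 -m pendant '[[0,-1,25,0,0,0,130],[0,0,25,0,0,0,130],[0,0,26,0,0,0,130],[0,0,0,0,0,0,130],[0,0,0,0,0,0,130],[0,0,0,0,0,0,255],[0,0,0,0,0,0,255],[0,0,0,0,0,0,255],[0,0,0,0,0,0,255],[0,0,0,0,0,0,255],[0,0,-10,0,0,0,255],[0,0,-35,0,0,0,255],[0,0,-40,0,0,0,255],[0,0,-40,0,0,0,255],[0,0,-20,0,0,0,255],[0,0,0,0,0,0,255]]'
python3 - <<'E'
from h import *
go(560,140,220)
E
```

```text
time_s: 4.95
position: [642.5, -240.1, 195.2]
ee_rot: [3.134, 0.18, 0.01]
wrist_force: [0.9, -0.9, -0.8]
finger_gap: 17.7
gripper_force: 30.0
pos [ 642.5 -240.1  195.2] F [ 0.9 -0.9 -0.8] gap 17.65807477435117 tool shift [ -38.3 -387.   -26. ] yaw x 6.59 tilt [ 0.006 -0.002 -1.   ] t 4.95
```

```bash
python3 -m pendant '[[-8.8,-41,-3,0,0,0,255],[-8.8,-41,-3,0,0,0,255],[-8.8,-41,-3,0,0,0,255],[-8.8,-41,-3,0,0,0,255],[-8.8,-41,-3,0,0,0,255],[-8.8,-41,-3,0,0,0,255],[-8.8,-41,-3,0,0,0,255],[-8.8,-41,-3,0,0,0,255],[-8.8,-41,-3,0,0,0,255],[-8.8,-41,-3,0,0,0,255],[-8.8,-41,-3,0,0,0,255],[-8.8,-41,-3,0,0,0,255],[0,0,0,0,0,0,255],[0,0,0,0,0,0,255],[0,0,0,0,0,0,255],[0,0,0,0,0,0,255]]'
python3 - <<'E'
from h import *
C=vision.calibration("wrist");a=vision.grab_frame("wrist")
np.save("C2.npy",C["cam_to_world"])
for t,z in [("bolt1_mid",38),("keeper",0),("empty_top",20)]:
    for r in models.tip_of("wrist",t): print(t,round(r["score"],2),np.round(r["uv"]),np.round(at("wrist",r["uv"],z,C)))
save(cv2.resize(a,(800,600)),"d.png")
go(560,240,200)
E
```

```text
time_s: 6.55
position: [479.9, 236.0, 226.5]
ee_rot: [3.136, 0.177, -0.0]
wrist_force: [0.1, 0.4, 0.3]
finger_gap: 17.0
gripper_force: 30.0
bolt1_mid 0.87 [253.  90.] [572. 251.  38.]
empty_top 0.79 [433. 126.] [568.   0.  20.]
pos [479.7 236.8 226.7] F [ 0.1  0.1 -0.1] gap 17.316996759399615 tool shift [80.1  5.9 26.7] yaw x 6.52 tilt [ 0. -0. -1.] t 6.75
```

View pics/d.png

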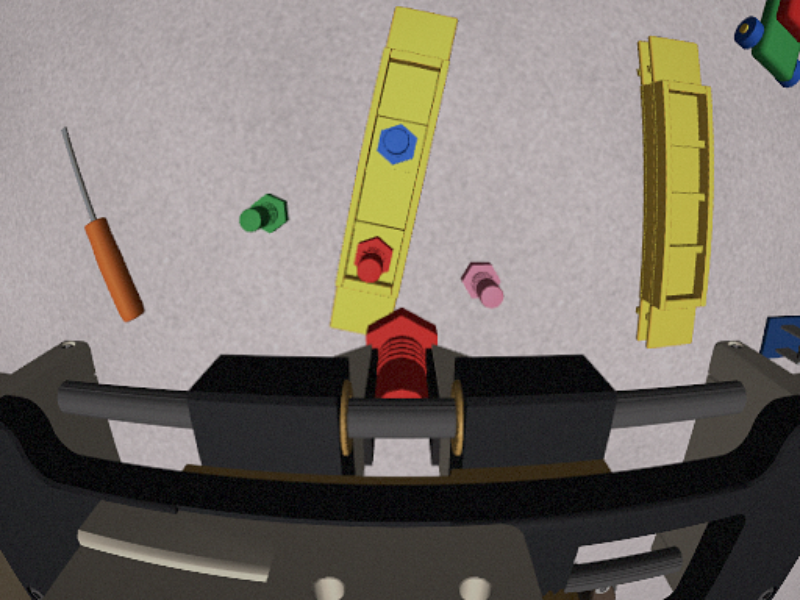

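The wrist view shows (800x600) the keeper with blue in the second pocket from the far end (397,141) and red in the near end pocket (371,265). The far end pocket (412,92) and the third one (383,195) are free. The pile is on the right.

Run:
```python
from h import *
C={"intrinsics":vision.calibration("wrist")["intrinsics"],"cam_to_world":np.load("C2.npy")}
f=lambda p,z: at("wrist",np.array(p)*.64,z,C)[:2].round(1)
b=f((397,139),68);r=f((370,271),68);b2=f((397,146),20);r2=f((374,257),20)
print("tops",b,r,np.linalg.norm(b-r),"heads",b2,r2,np.linalg.norm(b2-r2))
for B,Q in((b,r),(b2,r2)):
    u=(B-Q)/np.linalg.norm(B-Q); m=(B+Q)/2; c=m+23*u
    print("ctr",c,"far",c+69*u,"third",c-23*u,"yaw",np.degrees(np.arctan2(u[1],u[0])))
print("walls",[f(p,24) for p in((393,49),(453,60),(340,287),(401,299))], "mean",np.mean([f(p,24) for p in((393,49),(453,60),(340,287),(401,299))],0))
print("green",f((251,220),60),"pink",f((491,294),60))
print("pile wall",[f(p,44) for p in((664,81),(712,87),(660,306),(707,308))],np.mean([f(p,44) for p in((664,81),(712,87),(660,306),(707,308))],0))
s=[proj("wrist",p,C)/.64 for p in((479.7,236.8,200),)];print(s)
```

```text
tops [571.6 249.5] [478.7 258.1] 93.29721324884258 heads [569.1 249.6] [479.4 258.1] 90.10183127994685
ctr [548.05207741 251.6798938 ] far [616.75830964 245.31957521] third [525.15 253.8 ] yaw -5.288948788193924
ctr [547.14742584 251.68023278] far [615.83970337 245.17093112] third [524.25 253.85] yaw -5.413201922251976
walls [array([645.7, 261.3]), array([642.6, 214.5]), array([452.7, 282.9]), array([448.2, 232.8])] mean [547.3   247.875]
green [505.6 348.9] pink [469.8 168.5]
pile wall [array([659.7,  42.8]), array([669.3,  -7.9]), array([472.5,  11.2]), array([476.3, -43. ])] [569.45    0.775]
[array([400.26079152, 341.62418442])]
```

```bash
python3 -m pendant '[[0,0,0,0,0,6.05,255],[0,0,0,0,0,6.05,255],[33.8,-4.7,0,0,0,0,255],[33.8,-4.7,0,0,0,0,255],[33.8,-4.7,0,0,0,0,255],[33.8,-4.7,10,0,0,0,255],[0,0,35,0,0,0,255],[0,0,45,0,0,0,255],[0,0,35,0,0,0,255],[0,0,0,0,0,0,255],[0,0,0,0,0,0,255],[0,0,0,0,0,0,255]]'
python3 - <<'E'
from h import *
C=vision.calibration("wrist");a=vision.grab_frame("wrist");np.save("C3.npy",C["cam_to_world"]);save(cv2.resize(a,(800,600))[100:500],"e.png")
go(616.1,242.3,35)
E
```

```text
time_s: 7.95
position: [617.5, 243.6, 104.2]
ee_rot: [-3.136, 0.151, -0.005]
wrist_force: [-0.1, 0.0, 0.1]
finger_gap: 17.4
gripper_force: 30.0
pos [617.5 243.7 104.3] F [ 0.3 -0.4 -0.7] gap 17.157856552322098 tool shift [-1.5  1.7 69.3] yaw x -5.51 tilt [ 0.004  0.002 -1.   ] t 8.0
```

View pics/e.png

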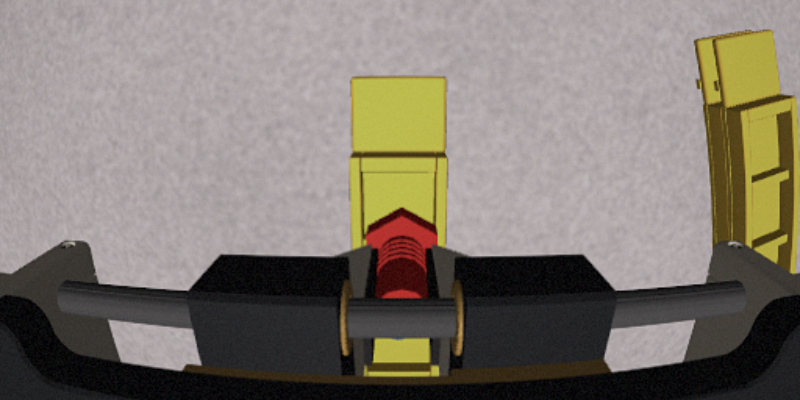

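The view shows the tray straight ahead under the bolt: outer wall corners at (351,254) and (447,254), the tray's mid column about 399 and the bolt's 402.

Run:
```python
from h import *
C={"intrinsics":vision.calibration("wrist")["intrinsics"],"cam_to_world":np.load("C3.npy")}
T=R.from_euler('z',-5.6,degrees=True).as_matrix()[:2,:2]
for p in((351,254),(447,254),(361,270),(439,270),):
    q=at("wrist",np.array(p)*.64,24,C)[:2]; print((T.T@(q-[617.5,243.7])).round(1))
```

```text
[28.2 26.7]
[ 28.2 -23.7]
[19.5 21.5]
[ 19.6 -19.7]
```

```bash
python3 -m pendant '[[0,-1,25,0,0,0,255],[0,0,25,0,0,0,255],[0,0,12,0,0,0,255],[0,0,6,0,0,0,255],[0,0,1.5,0,0,0,255],[0,0,0,0,0,0,255],[0,0,0,0,0,0,130],[0,0,0,0,0,0,130],[0,0,0,0,0,0,130],[0,0,0,0,0,0,130],[0,0,-25,0,0,0,130],[0,0,-45,0,0,0,130],[0,0,-50,0,0,0,130],[0,0,-30,0,0,0,130],[0,0,0,0,0,0,130],[0,0,0,0,0,0,130]]'
python3 - <<'E'
from h import *
go(504,-255,200)
E
```

```text
time_s: 9.6
position: [616.1, 244.5, 182.7]
ee_rot: [-3.137, 0.151, -0.002]
wrist_force: [-0.2, 0.6, -0.8]
finger_gap: 45.4
gripper_force: 0.0
pos [616.1 244.5 182.7] F [-0.2  0.6 -0.8] gap 45.35710483509704 tool shift [-63.7 507.9 -17.7] yaw x -5.5 tilt [ 0.001  0.001 -1.   ] t 9.6
```

```bash
python3 -m pendant '[[-5.3,42.3,0,0,0,0,130],[-5.3,42.3,0,0,0,0,130],[-5.3,42.3,0,0,0,0,130],[-5.3,42.3,0,0,0,0,130],[-5.3,42.3,0,0,0,0,130],[-5.3,42.3,0,0,0,0,130],[-5.3,42.3,0,0,0,0,130],[-5.3,42.3,0,0,0,0,130],[-5.3,42.3,0,0,0,0,130],[-5.3,42.3,0,0,0,0,130],[-5.3,42.3,0,0,0,0,130],[-5.4,42.6,0,0,0,0,130],[0,0,25,0,0,-6.05,130],[0,0,25,0,0,-6.05,130],[0,0,10,0,0,0,130],[0,0,0,0,0,0,130],[0,0,0,0,0,0,130]]'
python3 - <<'E'
from h import *
go(504,-255,46.5)
E
```

```text
time_s: 11.3
position: [503.9, -254.9, 122.3]
ee_rot: [-3.137, -0.178, 0.001]
wrist_force: [-0.8, 0.1, 0.4]
finger_gap: 45.1
gripper_force: 0.0
pos [ 503.9 -254.9  122.3] F [-0.8  0.1  0.4] gap 45.075527650197664 tool shift [ 0.1  0.1 75.8] yaw x 6.48 tilt [-0.001  0.    -1.   ] t 11.3
```

```bash
python3 -m pendant '[[0,0,25,0,0,0,130],[0,0,25,0,0,0,130],[0,0,26,0,0,0,130],[0,0,0,0,0,0,130],[0,0,0,0,0,0,130],[0,0,0,0,0,0,255],[0,0,0,0,0,0,255],[0,0,0,0,0,0,255],[0,0,0,0,0,0,255],[0,0,-10,0,0,0,255],[0,0,-35,0,0,0,255],[0,0,-40,0,0,0,255],[0,0,-40,0,0,0,255],[0,0,-20,0,0,0,255],[0,0,0,0,0,0,255]]'
python3 - <<'E'
from h import *
go(526,253.8,200)
E
```

```text
time_s: 12.8
position: [505.4, -256.2, 195.2]
ee_rot: [3.134, 0.18, 0.009]
wrist_force: [0.9, -0.3, -0.5]
finger_gap: 17.6
gripper_force: 30.0
pos [ 505.4 -256.2  195.2] F [ 0.9 -0.3 -0.5] gap 17.567004511265825 tool shift [  78.9 -504.3   -5.7] yaw x 6.58 tilt [ 0.006 -0.002 -1.   ] t 12.8
```

```bash
python3 -m pendant '[[6.7,-42,0,0,0,0,255],[6.7,-42,0,0,0,0,255],[6.7,-42,0,0,0,0,255],[6.7,-42,0,0,0,0,255],[6.7,-42,0,0,0,0,255],[6.7,-42,0,0,0,0,255],[6.7,-42,0,0,0,0,255],[6.7,-42,0,0,0,0,255],[6.7,-42,0,0,0,0,255],[6.7,-42,0,0,0,0,255],[6.7,-42,0,0,0,0,255],[6.7,-42,0,0,0,0,255],[0,0,20,0,0,6.05,255],[0,0,40,0,0,6.05,255],[0,0,20,0,0,0,255],[0,0,0,0,0,0,255],[0,0,0,0,0,0,255]]'
python3 - <<'E'
from h import *
C=vision.calibration("wrist");a=vision.grab_frame("wrist");np.save("C4.npy",C["cam_to_world"]);save(cv2.resize(a,(800,600))[0:450],"f.png")
go(526,253.8,34.6)
E
```

```text
time_s: 14.5
position: [525.7, 254.5, 111.3]
ee_rot: [3.137, -0.151, -0.001]
wrist_force: [0.5, 0.6, -0.6]
finger_gap: 17.2
gripper_force: 30.0
pos [526.3 254.8 112.1] F [0.  0.6 0. ] gap 17.433824929651124 tool shift [-0.3  1.1 77.5] yaw x -5.5 tilt [ 0.001  0.    -1.   ] t 14.55
```

View pics/f.png

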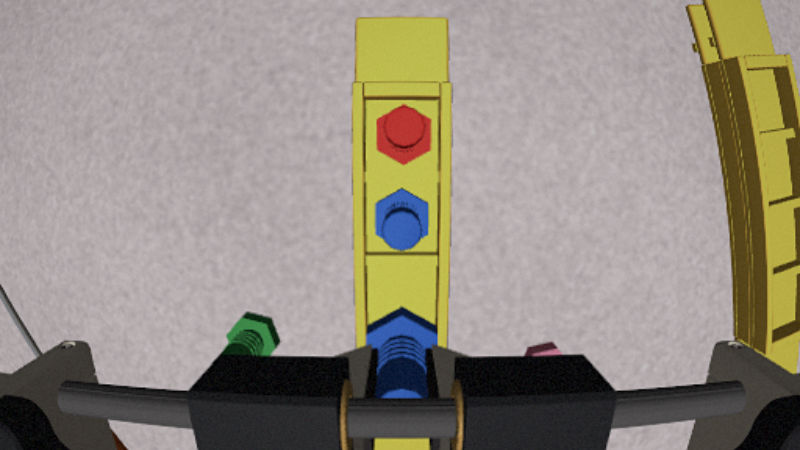

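The red bolt stands in the far pocket at (404,132), blue next at (402,220); the held bolt is over the free third pocket, whose far divider is at row 253.

Run:
```python
from h import *
C={"intrinsics":vision.calibration("wrist")["intrinsics"],"cam_to_world":np.load("C4.npy")}
T=R.from_euler('z',-5.5,degrees=True).as_matrix()[:2,:2]
for p,z in(((401,253),18),((354,83),24),((451,83),24)):
    q=at("wrist",np.array(p)*.64,z,C)[:2]; print((T.T@(q-[526,254.3])).round(1))
```

```text
[25.6  0.4]
[118.3  25. ]
[118.3 -25.7]
```

```bash
python3 -m pendant '[[-1,0,25,0,0,0,255],[0,0,25,0,0,0,255],[0,0,17,0,0,0,255],[0,0,8,0,0,0,255],[0,0,2,0,0,0,255],[0,0,0,0,0,0,255],[0,0,0,0,0,0,130],[0,0,0,0,0,0,130],[0,0,0,0,0,0,130],[0,0,0,0,0,0,130],[0,0,-25,0,0,0,130],[0,0,-45,0,0,0,130],[0,0,-50,0,0,0,130],[-40,0,-30,0,0,0,130],[-40,0,0,0,0,0,130],[0,0,0,0,0,0,130],[0,0,0,0,0,0,130]]'
python3 - <<'E'
from h import *
C=vision.calibration("wrist");a=vision.grab_frame("wrist");np.save("C5.npy",C["cam_to_world"]);save(cv2.resize(a,(800,600))[0:450],"g.png")
go(449,-225,200)
E
```

```text
time_s: 16.25
position: [444.6, 262.9, 184.6]
ee_rot: [-3.137, 0.148, -0.0]
wrist_force: [0.5, -1.1, -0.1]
finger_gap: 44.8
gripper_force: 0.0
pos [445.5 262.6 184.4] F [ 0.5  0.  -0.6] gap 44.59726940773311 tool shift [ 50.1 485.  -15.7] yaw x -5.48 tilt [ 0.001  0.    -1.   ] t 16.3
```

View pics/g.png

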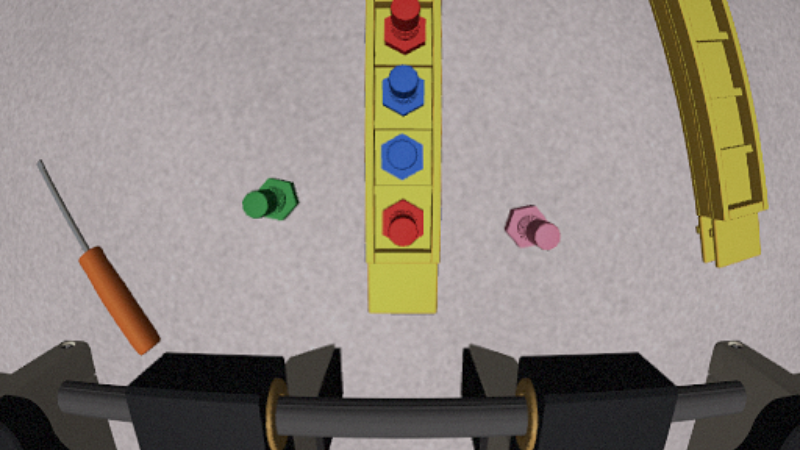

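All four bolts are in the keeper's pockets, at (405,25), (403,85), (402,157) and (402,225). Now the clamp.

```bash
python3 -m pendant '[[4.1,42.1,0,0,0,0,255],[4.1,42.1,0,0,0,0,255],[4.1,42.1,0,0,0,0,255],[4.1,42.1,0,0,0,0,255],[4.1,42.1,0,0,0,0,255],[4.1,42.1,0,0,0,0,255],[4.1,42.1,0,0,0,0,255],[4.1,42.1,0,0,0,0,255],[4.1,42.1,0,0,0,0,255],[4.1,42.1,0,0,0,0,255],[4.1,42.1,0,0,0,0,255],[4.1,42.1,0,0,0,0,255],[0,0,0,0,0,-6.05,255],[0,0,10,0,0,-6.05,255],[0,0,20,0,0,0,255],[0,0,0,0,0,0,255],[0,0,0,0,0,0,255]]'
python3 - <<'E'
from h import *
a=vision.grab_frame("wrist")
for r in models.tip_of("wrist","clamp_handle"): print(r["score"],at("wrist",r["uv"],104).round(1))
go(446.5,-247,85)
E
```

```text
time_s: 18.0
position: [445.5, -245.9, 154.1]
ee_rot: [3.136, 0.178, -0.002]
wrist_force: [-0.3, -0.6, -0.5]
finger_gap: 0.4
gripper_force: 0.0
0.77 [ 444.9 -189.8  104. ]
pos [ 446.2 -245.7  154.8] F [0.7 0.5 0.2] gap 0.4688092730231673 tool shift [ 0.2  1.2 69.8] yaw x 6.55 tilt [ 0.001 -0.001 -1.   ] t 18.1
```

```bash
python3 -m pendant '[[0,0,25,0,0,0,255],[0,0,25,0,0,0,255],[0,0,19.5,0,0,0,255],[0,0,0,0,0,0,255],[0,-8,0,0,0,0,255],[0,-8,0,0,0,0,255],[0,-8,0,0,0,0,255],[0,-6,3,0,0,0,255],[0,-6,4,0,0,0,255],[0,-6,4,0,0,0,255],[0,-6,4,0,0,0,255],[0,-6,3,0,0,0,255],[0,-8,0,0,0,0,255],[0,-8,0,0,0,0,255],[0,-8,0,0,0,0,255],[0,0,0,0,0,0,255],[0,0,0,0,0,0,255],[0,0,-40,0,0,0,255],[0,0,-40,0,0,0,255],[0,0,0,0,0,0,255]]'
python3 - <<'E'
from h import *
C=vision.calibration("wrist");a=vision.grab_frame("wrist");np.save("C6.npy",C["cam_to_world"]);save(cv2.resize(a,(800,600))[0:450],"i.png")
b=vision.grab_frame("side")
for r in models.tip_of("side","clamp_handle"): print(r["score"],at("side",r["uv"],40).round(1))
save(cv2.resize(b[130:220,230:350],(720,540)),"j.png")
go(573,-247,150)
E
```

```text
time_s: 20.1
position: [439.4, -169.3, 151.0]
ee_rot: [3.135, 0.179, 0.011]
wrist_force: [0.2, 0.3, -0.1]
finger_gap: 0.5
gripper_force: 0.0
0.71 [ 444.9 -154.    40. ]
0.18 [ 527.1 -390.6   40. ]
pos [ 436.7 -167.6  146.7] F [-0.9 -0.5  0.1] gap 0.3339092599744508 tool shift [126.3  94.5  -3.2] yaw x 6.59 tilt [ 0.001  0.    -1.   ] t 20.25
```

View pics/j.png

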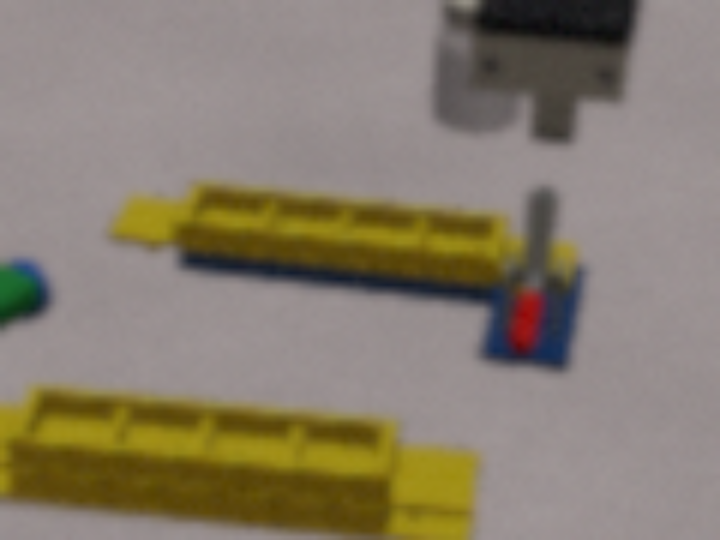

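The clamp is open: the arm stands up at (540,230) and the red handle is thrown level at (527,320). Now over the tray's middle.

```bash
python3 -m pendant '[[31.5,23.6,0,0,0,0,0],[31.5,23.6,0,0,0,0,0],[31.5,23.6,0,0,0,0,0],[31.5,23.6,0,0,0,0,0],[0,0,0,0,0,0,0],[0,0,0,0,0,0,0],[0,0,0,0,0,0,0]]'
python3 - <<'E'
from h import *
C=vision.calibration("wrist");a=vision.grab_frame("wrist");np.save("C7.npy",C["cam_to_world"]);save(cv2.resize(a,(800,600))[0:450],"k.png")
go(574,-247,14)
E
```

```text
time_s: 20.95
position: [571.3, -246.5, 145.5]
ee_rot: [-3.135, -0.18, 0.004]
wrist_force: [0.0, 0.1, 0.5]
finger_gap: 52.1
gripper_force: 0.0
pos [ 571.5 -246.3  146. ] F [ 0.6  0.4 -0.4] gap 55.96433452274571 tool shift [  2.7   1.1 131.9] yaw x 6.58 tilt [-0.002  0.001 -1.   ] t 21.0
```

View pics/k.png

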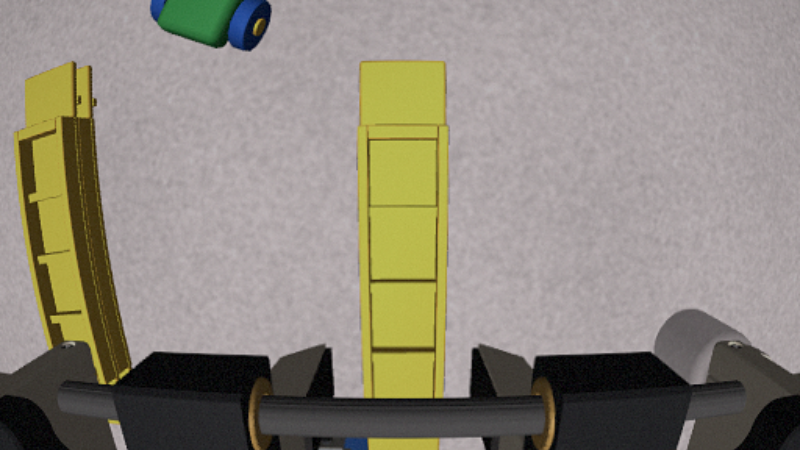

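The emptied tray lies straight ahead, with its far wall corners at (359,126) and (447,126). The pile is at the left edge.

Run:
```python
from h import *
C={"intrinsics":vision.calibration("wrist")["intrinsics"],"cam_to_world":np.load("C7.npy")}
T=R.from_euler('z',6.58,degrees=True).as_matrix()[:2,:2]
for p,z in(((359,126),36),((447,126),36),((369,139),36),((438,139),36),((372,350),30),((435,350),30)):
    q=at("wrist",np.array(p)*.64,z,C)[:2]; print((T.T@(q-[571.4,-246.4])).round(1))
```

```text
[97.1 24.5]
[ 97.1 -25.5]
[89.4 18.8]
[ 89.4 -20.4]
[-41.   19.2]
[-41.  -21.1]
```

```bash
python3 -m pendant '[[0,0.6,40,0,0,0,0],[0,0,40,0,0,0,0],[0,0,30,0,0,0,0],[0,0,15,0,0,0,0],[0,0,6,0,0,0,0],[0,0,0,0,0,0,0],[0,0,0,0,0,0,255],[0,0,0,0,0,0,255],[0,0,0,0,0,0,255],[0,0,0,0,0,0,255],[0,0,0,0,0,0,255]]'
python3 - <<'E'
from h import *
go(571.4,-247,15)
E
```

```text
time_s: 22.1
position: [573.0, -247.5, 16.1]
ee_rot: [3.136, 0.181, 0.001]
wrist_force: [0.3, -0.3, 0.7]
finger_gap: 56.4
gripper_force: 0.0
pos [ 573.  -247.5   16.1] F [ 0.3 -0.3  0.7] gap 56.39246543418263 tool shift [-1.5 -0.7  1.1] yaw x 6.6 tilt [ 0.001 -0.    -1.   ] t 22.1
```

Fingers are still closing; I wait and lift.

```bash
python3 -m pendant '[[0,0,0,0,0,0,255],[0,0,0,0,0,0,255],[0,0,0,0,0,0,255],[0,0,-8,0,0,0,255],[0,0,-15,0,0,0,255],[0,0,-30,0,0,0,255],[0,0,-40,0,0,0,255],[0,0,-40,0,0,0,255],[0,0,-12,0,0,0,255],[0,0,0,0,0,0,255],[0,0,0,0,0,0,255]]'
python3 - <<'E'
from h import *
go(490,2,160)
E
```

```text
time_s: 23.2
position: [572.2, -246.9, 160.0]
ee_rot: [-3.136, -0.181, 0.002]
wrist_force: [-0.2, -0.5, -2.7]
finger_gap: 51.6
gripper_force: 29.9
pos [ 572.2 -246.9  160. ] F [-0.2 -0.5 -2.7] gap 51.57329231458225 tool shift [-5.300e+01 -2.567e+02  2.000e-01] yaw x 6.61 tilt [-0.001  0.001 -1.   ] t 23.2
```

```bash
python3 -m pendant '[[-16.6,-35.2,-8,0,0,0,255],[-16.6,-35.2,-8,0,0,0,255],[-16.6,-35.2,-8,0,0,0,255],[-16.6,-35.2,-8,0,0,0,255],[0,0,0,0,0,-3.4,255],[0,0,0,0,0,0,255],[0,0,0,0,0,0,255],[0,0,0,0,0,0,255]]'
python3 - <<'E'
from h import *
C=vision.calibration("wrist");a=vision.grab_frame("wrist");np.save("C8.npy",C["cam_to_world"]);cv2.imwrite("pics/raw8.png",a[:,:,::-1]);save(cv2.resize(a,(800,600))[0:450],"l.png")
for r in models.tip_of("wrist","empty_top"): print(r["score"],r["uv"],at("wrist",r["uv"],20,C).round(1))
go(570,1,200)
E
```

```text
time_s: 24.0
position: [490.5, -116.1, 192.0]
ee_rot: [3.129, 0.269, -0.002]
wrist_force: [0.2, 0.2, -2.1]
finger_gap: 51.8
gripper_force: 29.9
0.89 [165.0, 89.1] [568.1   2.9  20. ]
pos [ 490.6 -116.1  192.2] F [ 0.4 -0.1 -1.8] gap 51.7125454919646 tool shift [  98.3 -101.7   -7.9] yaw x 9.87 tilt [-0.001 -0.001 -1.   ] t 24.1
```

View pics/l.png

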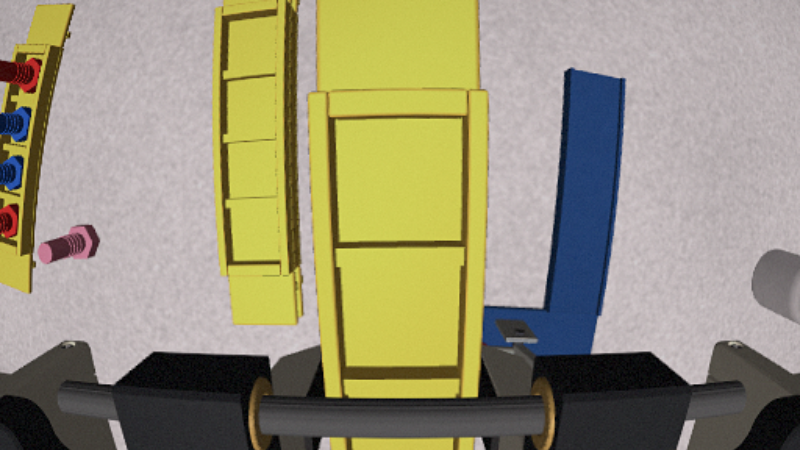

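The pile's top tray is at columns 217-295, rows 0-276 of the left part; the held tray fills the middle. I fit the tray outline to the picture's edges for both of them.

```bash
cat > fit.py <<'E'
from h import *
from scipy.optimize import minimize
g=cv2.GaussianBlur(cv2.cvtColor(cv2.imread("pics/raw8.png"),cv2.COLOR_BGR2GRAY).astype(np.float32),(0,0),1.0)
gx=cv2.Sobel(g,cv2.CV_32F,1,0);gy=cv2.Sobel(g,cv2.CV_32F,0,1);G=np.minimum(np.hypot(gx,gy),120)
C={"intrinsics":vision.calibration("wrist")["intrinsics"],"cam_to_world":np.load("C8.npy")}
def rect(a,b,z): 
    c=np.array([[a,b],[a,-b],[-a,-b],[-a,b],[a,b]]);return np.vstack([np.c_[np.linspace(c[i],c[i+1],60),np.full(60,z)] for i in range(4)])
P=np.vstack([rect(97,26,24),rect(89,20,24)])
def score(p,z0,rows):
    x,y,w=p;c,s=np.cos(w),np.sin(w);W=np.c_[x+c*P[:,0]-s*P[:,1],y+s*P[:,0]+c*P[:,1],P[:,2]+z0]
    uv=np.array([proj("wrist",q,C) for q in W],np.float32)
    ok=(uv[:,0]>1)&(uv[:,0]<510)&(uv[:,1]>1)&(uv[:,1]<rows)
    v=cv2.remap(G,uv[:,0].copy(),uv[:,1].copy(),cv2.INTER_LINEAR).ravel()
    return -v[ok].mean()
for n,p0,z0,rows in(("pile",(569.5,2,.175),20,190),("held",(490.5,-116.1,.172),192-4.5,215)):
    best=None
    for dx in(-5,0,5):
        for dy in(-5,0,5):
            r=minimize(score,(p0[0]+dx,p0[1]+dy,p0[2]),args=(z0,rows),method="Nelder-Mead",options=dict(initial_simplex=np.array([(p0[0]+dx+a,p0[1]+dy+b,p0[2]+c) for a,b,c in((0,0,0),(3,0,0),(0,3,0),(0,0,.03))]),maxiter=80))
            if best is None or r.fun<best.fun: best=r
    print(n,best.x.round(3),best.fun.round(1),"yaw",np.degrees(best.x[2]).round(2))
E
python3 fit.py
```

```text
pile [ 5.7274e+02 -2.9110e+00  1.7300e-01] -99.9 yaw 9.9
held [ 4.90636e+02 -1.14417e+02  1.81000e-01] -89.3 yaw 10.35
```

```bash
sed -i 's/^for n,p0/if __name__=="__main__":\n  pass\nfor n,p0/' fit.py
python3 - <<'E'
src=open('fit.py').read().split('if __name__')[0]; exec(src)
def corners(p,z):
    x,y,w=p;c,s=np.cos(w),np.sin(w)
    return [(proj("wrist",(x+c*a-s*b,y+s*a+c*b,z),C)/.64).round(0).tolist() for a,b in((97,26),(97,-26),(-97,26),(-97,-26),(-89,20),(-89,-20))]
print(corners((572.7,-2.9,.173),44)); print(corners((490.6,-114.4,.181),211.5)); print(corners((490.6,-116.1,.172),211.5))
for y in np.arange(-8,7,1.5):
    r=min((score((x,y,w),20,190),x,w) for x in np.arange(566,576,1.) for w in(.163,.168,.173,.178,.183)); print(y,np.round(r,3))
row=lambda r:[(round(c/.64),int(v)) for c,v in enumerate(G[r]) if 120<c<200 and v>40 and v==G[r,c-2:c+3].max()]
for r in(64,100,140): print("row",r/.64,row(r))
E
```

```text
[[223.0, 3.0], [295.0, -6.0], [228.0, 272.0], [298.0, 272.0], [235.0, 261.0], [289.0, 260.0]]
[[307.0, 90.0], [482.0, 88.0], [342.0, 577.0], [459.0, 576.0], [355.0, 566.0], [447.0, 565.0]]
[[316.0, 90.0], [490.0, 90.0], [344.0, 577.0], [461.0, 576.0], [357.0, 566.0], [449.0, 566.0]]
-8.0 [-6.6999e+01  5.7300e+02  1.6300e-01]
-6.5 [-7.524e+01  5.730e+02  1.730e-01]
-5.0 [-7.6057e+01  5.7000e+02  1.6300e-01]
-3.5 [-9.5896e+01  5.7000e+02  1.7300e-01]
-2.0 [-9.309e+01  5.720e+02  1.630e-01]
-0.5 [-9.1684e+01  5.7200e+02  1.7300e-01]
1.0 [-6.7179e+01  5.7200e+02  1.8300e-01]
2.5 [-7.2689e+01  5.6900e+02  1.7300e-01]
4.0 [-7.5115e+01  5.7100e+02  1.8300e-01]
5.5 [-7.5044e+01  5.7100e+02  1.7300e-01]
row 100.0 [(217, 120), (219, 120), (220, 120), (225, 120), (227, 120), (228, 120), (273, 42), (281, 120), (283, 120), (284, 120), (294, 120), (295, 120), (297, 120), (298, 120), (305, 65), (309, 59)]
row 156.25 [(217, 120), (219, 120), (220, 120), (222, 120), (225, 120), (227, 120), (228, 120), (230, 120), (273, 51), (281, 120), (283, 120), (284, 120), (286, 120), (295, 120), (297, 120), (298, 120)]
row 218.75 [(220, 120), (222, 120), (223, 120), (225, 120), (228, 120), (230, 120), (231, 120), (233, 120), (284, 120), (286, 120), (288, 120), (297, 120), (298, 120), (300, 120), (309, 43)]
```

Run:
```python
src=open('fit.py').read().split('if __name__')[0]; exec(src)
G=np.hypot(gx,gy); G=np.sqrt(G)
P=P[~((P[:,1]<-25.9))]; P=P[P[:,0]<96.99-0] if False else P
def corners(p,z):
    x,y,w=p;c,s=np.cos(w),np.sin(w)
    return [(proj("wrist",(x+c*a-s*b,y+s*a+c*b,z),C)/.64).round(0).tolist() for a,b in((97,26),(97,-26),(-97,26),(-97,-26),(-89,20),(-89,-20))]
res=[]
for x in np.arange(564,577,1.):
  for y in np.arange(-5,7,1.):
    for w in np.radians((8.5,9.2,9.9,10.6,11.3)): res.append((score((x,y,w),20,190),x,y,w))
res.sort(); [print(np.round(r,3)) for r in res[:8]]
r=minimize(score,res[0][1:],args=(20,190),method="Nelder-Mead",options=dict(initial_simplex=[np.add(res[0][1:],d) for d in((0,0,0),(1,0,0),(0,1,0),(0,0,.01))]))
print(r.x,np.degrees(r.x[2]),r.fun,corners(r.x,44))
col=lambda c:[(round(i/.64),int(v)) for i,v in enumerate(G[:,c]) if v>6 and i<215 and v==G[max(0,i-2):i+3,c].max()]
print(col(160),col(165),col(170))
row=lambda r:[(round(c/.64),int(v)) for c,v in enumerate(G[r]) if 130<c<200 and v>6 and v==G[r,c-2:c+3].max()]
for q in(30,64,100,140,165): print("row",round(q/.64),row(q))
```

```text
[-1.393e+01  5.700e+02 -2.000e+00  1.730e-01]
[-1.3804e+01  5.7100e+02 -2.0000e+00  1.7300e-01]
[-1.3713e+01  5.7200e+02 -2.0000e+00  1.7300e-01]
[-1.3594e+01  5.7300e+02 -2.0000e+00  1.7300e-01]
[-1.3571e+01  5.7100e+02 -2.0000e+00  1.8500e-01]
[-1.3553e+01  5.7000e+02 -2.0000e+00  1.8500e-01]
[-1.353e+01  5.700e+02 -2.000e+00  1.610e-01]
[-1.3424e+01  5.7300e+02 -1.0000e+00  1.7300e-01]
[ 5.70360705e+02 -1.94609656e+00  1.74104929e-01] 9.97547762166362 -14.006810188293457 [[221.0, 6.0], [293.0, -3.0], [227.0, 275.0], [297.0, 275.0], [233.0, 264.0], [287.0, 263.0]]
[(11, 17), (19, 17), (78, 15), (142, 9), (195, 9), (259, 17), (264, 17)] [(9, 16), (17, 17), (73, 15), (78, 15), (138, 9), (142, 8), (198, 9), (259, 18), (264, 17)] [(9, 17), (16, 16), (77, 15), (138, 11), (194, 7), (198, 8), (259, 18), (264, 18), (273, 8)]
row 47 [(220, 17), (228, 17), (283, 17), (297, 16)]
row 100 [(219, 18), (227, 18), (273, 6), (283, 18), (295, 17), (305, 8), (309, 7)]
row 156 [(220, 18), (228, 17), (273, 7), (284, 17), (297, 17), (311, 6)]
row 219 [(222, 17), (230, 18), (286, 18), (298, 17), (309, 6)]
row 258 [(225, 18), (233, 18), (275, 14), (288, 18), (300, 17)]
```

Run:
```python
src=open('fit.py').read().split('if __name__')[0]; exec(src)
P0=P.copy()
for f,cf,sgn,rows in(("d.png","C2.npy",1,215),("f.png","C4.npy",1,215),("k.png","C7.npy",-1,205),("raw8.png","C8.npy",-1,190)):
    im=cv2.imread("pics/"+f)
    if f[0]!="r": im=cv2.resize(im,(512,round(im.shape[0]*.64)),interpolation=cv2.INTER_AREA)
    g=cv2.GaussianBlur(cv2.cvtColor(im,cv2.COLOR_BGR2GRAY).astype(np.float32),(0,0),.8)
    G=np.sqrt(np.hypot(cv2.Sobel(g,cv2.CV_32F,1,0),cv2.Sobel(g,cv2.CV_32F,0,1)))
    C["cam_to_world"]=np.load(cf); P=P0[~(P0[:,1]*sgn>25.9)]
    rows=min(rows,G.shape[0]-2)
    res=[]
    for x in np.arange(563,578,1.5):
      for y in np.arange(-7,8,1.):
        for w in np.radians((9.2,10,10.8)): res.append((score((x,y,w),20,rows),x,y,w))
    res.sort(); b=res[0]
    r=minimize(score,b[1:],args=(20,rows),method="Nelder-Mead",options=dict(initial_simplex=[np.add(b[1:],d) for d in((0,0,0),(1,0,0),(0,1,0),(0,0,.01))]))
    print(f,r.x.round(2),np.degrees(r.x[2]).round(2),r.fun.round(2),[np.round(q,2).tolist() for q in res[1:4]])
```

```text
d.png [5.6896e+02 9.2800e+00 1.7000e-01] 9.82 -11.06 [[-10.18, 569.0, 7.0, 0.16], [-10.18, 569.0, 7.0, 0.19], [-9.94, 567.5, 7.0, 0.17]]
f.png [5.6728e+02 8.2400e+00 1.8000e-01] 10.4 -11.44 [[-10.71, 567.5, 7.0, 0.17], [-10.35, 567.5, 7.0, 0.16], [-10.28, 569.0, 7.0, 0.19]]
k.png [ 5.7079e+02 -1.5600e+00  1.7000e-01] 9.82 -11.6 [[-11.49, 570.5, -2.0, 0.17], [-11.41, 570.5, -1.0, 0.17], [-11.4, 563.0, -3.0, 0.17]]
raw8.png [ 5.7049e+02 -1.9400e+00  1.7000e-01] 9.98 -15.02 [[-14.63, 572.0, -2.0, 0.17], [-14.38, 570.5, -2.0, 0.16], [-14.29, 570.5, -2.0, 0.19]]
```

Run:
```python
src=open('fit.py').read().split('if __name__')[0]; exec(src)
T=R.from_euler('z',9.95,degrees=True).as_matrix()[:2,:2]
for f,cf,c0,c1 in(("d.png","C2.npy",405,465),("raw8.png","C8.npy",130,198)):
    im=cv2.imread("pics/"+f)
    if f[0]!="r": im=cv2.resize(im,(512,384),interpolation=cv2.INTER_AREA)
    hsv=cv2.cvtColor(im,cv2.COLOR_BGR2HSV);g=im[:,:,1].astype(np.float32);C["cam_to_world"]=np.load(cf)
    for r in((75,110,145) if f[0]=="d" else (35,64,105,145)):
        G=np.abs(np.gradient(cv2.GaussianBlur(g,(0,0),.8)[r]));
        out=[]
        for c in range(c0,c1):
            if G[c]>8 and G[c]==G[c-2:c+3].max():
                t=[(T.T@(at("wrist",(c,r),z,C)[:2]-[569.5,0]))[1].round(1) for z in(44,28,20,0)]; out.append((c,int(G[c]),*map(float,t)))
        print(f,r,*out,sep="\n  "); print("   G/B",im[r,c0:c1:2,1].tolist())
```

```text
d.png
  75
  (410, 24, 51.7, 42.7, 38.2, 26.9)
  (420, 8, 36.6, 26.8, 22.0, 9.8)
  (425, 37, 28.8, 18.7, 13.6, 1.0)
  (446, 36, -5.9, -17.6, -23.4, -38.1)
  (453, 35, -18.2, -30.5, -36.6, -52.0)
   G/B [160, 164, 157, 89, 76, 72, 83, 97, 69, 71, 121, 179, 170, 178, 177, 177, 177, 177, 177, 175, 175, 77, 72, 71, 161, 174, 162, 162, 168, 161]
d.png
  110
  (411, 26, 51.7, 42.7, 38.2, 26.9)
  (426, 37, 28.6, 18.5, 13.4, 0.8)
  (447, 38, -6.3, -18.0, -23.9, -38.6)
  (453, 36, -16.9, -29.1, -35.3, -50.6)
   G/B [163, 167, 162, 140, 100, 70, 74, 72, 71, 70, 76, 177, 180, 179, 179, 180, 178, 179, 178, 178, 179, 129, 65, 72, 109, 180, 167, 163, 163, 167]
d.png
  145
  (411, 32, 51.1, 42.1, 37.5, 26.2)
  (425, 38, 29.2, 19.2, 14.1, 1.5)
  (446, 38, -6.1, -17.8, -23.7, -38.3)
  (452, 37, -16.8, -29.1, -35.2, -50.5)
   G/B [170, 172, 176, 114, 89, 70, 72, 94, 71, 68, 98, 184, 167, 179, 180, 179, 180, 178, 180, 178, 178, 78, 68, 71, 169, 175, 163, 167, 169, 170]
raw8.png
  35
  (140, 49, 24.4, 30.9, 34.2, 42.3)
  (145, 47, 18.5, 24.7, 27.8, 35.6)
  (181, 55, -21.9, -17.8, -15.8, -10.7)
  (190, 3
[... 595 characters left out ...]
7, 160, 183, 183, 134]
raw8.png
  105
  (141, 49, 23.5, 29.9, 33.2, 41.2)
  (146, 55, 17.6, 23.8, 26.8, 34.5)
  (181, 53, -21.6, -17.5, -15.5, -10.4)
  (190, 39, -31.3, -27.7, -25.9, -21.5)
   G/B [191, 191, 189, 178, 201, 190, 59, 60, 204, 201, 203, 205, 204, 203, 204, 209, 205, 208, 207, 208, 204, 206, 206, 200, 206, 207, 55, 71, 55, 61, 142, 183, 180, 180]
raw8.png
  145
  (143, 51, 23.5, 29.9, 33.1, 41.2)
  (148, 50, 17.5, 23.6, 26.7, 34.4)
  (183, 54, -22.3, -18.3, -16.3, -11.2)
  (191, 51, -31.1, -27.5, -25.7, -21.2)
   G/B [197, 194, 193, 186, 170, 205, 193, 61, 62, 191, 208, 200, 208, 207, 206, 206, 206, 209, 207, 208, 206, 206, 207, 209, 158, 208, 202, 57, 99, 63, 57, 204, 192, 196]
```

Run:
```python
src=open('fit.py').read().split('if __name__')[0]; exec(src)
T=R.from_euler('z',9.95,degrees=True).as_matrix()[:2,:2]
for f,cf,cs in(("d.png","C2.npy",(431,436,440)),("raw8.png","C8.npy",(155,160,166))):
    im=cv2.imread("pics/"+f)
    if f[0]!="r": im=cv2.resize(im,(512,384),interpolation=cv2.INTER_AREA)
    g=cv2.GaussianBlur(im[:,:,1].astype(np.float32),(0,0),.8);C["cam_to_world"]=np.load(cf);print(f,C["cam_to_world"][:3,3].round())
    for c in cs:
        G=np.abs(np.gradient(g[:,c]));
        print(c,[(r,int(G[r]),*[float((T.T@(at("wrist",(c,r),z,C)[:2]-[569.5,3.4]))[0].round(1)) for z in(44,38,28)]) for r in range(2,215) if G[r]>8 and G[r]==G[r-2:r+3].max()])
```

```text
d.png [552. 245. 386.]
431 [(57, 34, 89.7, 90.9, 92.8), (60, 32, 85.7, 86.8, 88.6), (124, 10, 2.0, 1.6, 1.0), (155, 21, -38.7, -39.8, -41.7), (158, 25, -42.8, -43.9, -45.9), (188, 42, -84.0, -85.9, -89.0), (192, 42, -89.7, -91.7, -95.0)]
436 [(60, 28, 86.5, 87.6, 89.4), (124, 10, 2.2, 1.8, 1.2), (155, 21, -38.9, -40.0, -41.8), (158, 22, -42.9, -44.1, -46.1), (188, 41, -84.5, -86.4, -89.6), (191, 38, -88.8, -90.8, -94.1)]
440 [(58, 34, 89.9, 91.1, 93.0), (61, 34, 85.9, 87.0, 88.8), (92, 8, 44.5, 44.8, 45.4), (122, 9, 5.0, 4.7, 4.1), (155, 28, -39.0, -40.1, -42.0), (158, 28, -43.1, -44.2, -46.2), (188, 41, -84.9, -86.8, -90.0), (191, 41, -89.2, -91.2, -94.5)]
raw8.png [ 562. -103.  351.]
155 [(8, 43, 89.2, 91.4, 95.2), (12, 45, 84.3, 86.5, 90.1), (48, 40, 42.7, 44.0, 46.2), (51, 43, 39.3, 40.6, 42.7), (89, 20, -2.3, -1.8, -1.0), (125, 12, -40.9, -41.2, -41.7), (166, 49, -85.7, -86.8, -88.8), (169, 49, -89.0, -90.3, -92.3), (206, 8, -131.8, -133.9, -137.4)]
160 [(7, 45, 89.6, 91.8, 95.6), (12, 47, 83.6, 85.7, 89.3), (50, 41, 39.8, 41.1, 43.2), (91, 17, -4.8, -4.4, -3.7), (125, 16, -41.2, -41.5, -42.0), (166, 51, -85.8, -87.0, -88.9), (169, 51, -89.1, -90.4, -92.4)]
166 [(6, 45, 89.9, 92.1, 95.9), (11, 47, 83.9, 86.0, 89.6), (47, 41, 42.5, 43.8, 46.0), (50, 40, 39.1, 40.4, 42.5), (88, 15, -2.1, -1.6, -0.9), (127, 16, -43.7, -44.0, -44.6), (166, 52, -85.9, -87.1, -89.1), (169, 53, -89.2, -90.5, -92.6)]
```

```bash
python3 -m pendant '[[24.6,-26,0,0,0,-0.2,255],[24.6,-26,0,0,0,0,255],[24.6,-26,0,0,0,0,255],[24.5,-26.3,0,0,0,0,255],[0,0,30,0,0,0,255],[0,0,40,0,0,0,255],[0,0,35,0,0,0,255],[0,0,22,0,0,0,255],[0,0,0,0,0,0,255],[0,0,0,0,0,0,255],[0,0,0,0,0,0,255]]'
python3 - <<'E'
from h import *
p=[]
for i in range(4): vision.grab_frame("side"); p.append(bot.sense()["position"])
print(np.round(p,1),np.mean(p,0).round(2)); go(569.6,3.5,43.8)
E
```

```text
time_s: 25.2
position: [570.3, 4.4, 67.1]
ee_rot: [3.129, 0.278, 0.004]
wrist_force: [0.2, 0.1, -1.8]
finger_gap: 51.3
gripper_force: 29.9
[[570.3   4.6  67.2]
 [570.2   4.7  67.2]
 [570.    4.8  67. ]
 [569.8   4.8  66.8]] [570.06   4.72  67.07]
pos [569.8   4.8  66.8] F [-0.6 -0.1 -2.5] gap 51.58252248955314 tool shift [-0.4  1.3 23. ] yaw x 10.2 tilt [ 0.002  0.    -1.   ] t 25.4
```

```bash
python3 -m pendant '[[0,1,8,0,0,0,255],[0,0,6,0,0,0,255],[0,0,3,0,0,0,255],[0,0,1,0,0,0,255],[0,0,1,0,0,0,255],[0,0,1,0,0,0,255],[0,0,0,0,0,0,255],[0,0,0,0,0,0,255]]'; python3 -m pendant '[[0,0,1,0,0,0,255],[0,0,1,0,0,0,255],[0,0,0,0,0,0,255],[0,0,0,0,0,0,255]]'
```

```text
time_s: 26.2
position: [569.2, 3.6, 45.8]
ee_rot: [3.129, 0.279, 0.0]
wrist_force: [-0.2, -1.3, 0.0]
finger_gap: 51.8
gripper_force: 30.0
time_s: 26.6
position: [569.5, 3.7, 44.2]
ee_rot: [-3.129, -0.279, -0.001]
wrist_force: [-1.6, -0.6, 6.8]
finger_gap: 51.8
gripper_force: 31.9
```

The tray went below the perched height (47.8) and touches at about the nested one; I release and back off.

```bash
python3 -m pendant '[[0,0,0,0,0,0,60],[0,0,0,0,0,0,60],[0,0,0,0,0,0,0],[0,0,0,0,0,0,0],[0,0,0,0,0,0,0],[0,0,-20,0,0,0,0],[0,0,-40,0,0,0,0],[0,0,-40,0,0,0,0],[0,0,-40,0,0,0,0],[-20,0,-20,0,0,0,0],[-40,0,0,0,0,0,0],[0,0,0,0,0,0,0],[0,0,0,0,0,0,0]]'
python3 - <<'E'
from h import *
C=vision.calibration("wrist");a=vision.grab_frame("wrist")
g=cv2.GaussianBlur(a[:,:,1].astype(np.float32),(0,0),.8);T=R.from_euler('z',10.1,degrees=True).as_matrix()[:2,:2]
f=lambda c,r,z,k:float((T.T@(at("wrist",(c,r),z,C)[:2]-[569.6,3.5]))[k].round(1))
for r in(60,90,120,150):
    G=np.abs(np.gradient(g[r])); print("row",r,[(c,int(G[c]),f(c,r,64,1),f(c,r,48,1)) for c in range(200,320) if G[c]>8 and G[c]==G[c-2:c+3].max()])
for c in(245,256,265):
    G=np.abs(np.gradient(g[:,c])); print("col",c,[(r,int(G[r]),f(c,r,64,0),f(c,r,48,0)) for r in range(2,212) if G[r]>8 and G[r]==G[r-2:r+3].max()])
b=vision.grab_frame("side")
for t,z in(("feeder_mid",52),("clamp_handle",40)):
    for q in models.tip_of("side",t): print(t,q["score"],at("side",q["uv"],z).round(1))
go(570,3.5,200)
E
```

```text
time_s: 27.9
position: [509.6, -6.8, 204.0]
ee_rot: [-3.128, -0.279, -0.001]
wrist_force: [0.3, 0.0, 0.0]
finger_gap: 91.6
gripper_force: 0.0
row 60 [(231, 14, 26.7, 28.1), (235, 20, 22.7, 23.9), (238, 25, 19.7, 20.7), (275, 24, -16.8, -17.8), (278, 26, -19.8, -20.9), (282, 8, -23.8, -25.1)]
row 90 [(231, 11, 26.7, 28.1), (238, 37, 19.7, 20.7), (275, 16, -16.9, -17.9), (278, 17, -19.9, -21.0), (282, 16, -23.9, -25.2)]
row 120 [(232, 12, 25.9, 27.2), (238, 17, 19.9, 20.9), (276, 19, -18.1, -19.1), (282, 9, -24.1, -25.5)]
row 150 [(232, 9, 26.2, 27.6), (236, 22, 22.1, 23.3), (239, 27, 19.1, 20.0), (275, 22, -17.4, -18.4), (278, 23, -20.5, -21.6), (282, 16, -24.6, -25.9)]
col 245 [(33, 41, 88.8, 93.0), (37, 43, 84.6, 88.5), (77, 16, 43.0, 44.7), (80, 16, 39.9, 41.5), (116, 11, 3.6, 3.2), (159, 29, -40.2, -42.9), (162, 33, -43.3, -46.2), (201, 46, -85.1, -90.3), (205, 40, -89.6, -95.0)]
col 256 [(25, 10, 97.4, 102.0), (33, 40, 88.8, 92.9), (37, 42, 84.5, 88.4), (77, 16, 43.0, 44.6), (80, 15, 39.9, 41.4), (159, 29, -40.2, -42.9), (162, 32, -43.3, -46.2), (201, 44, -85.1, -90.2), (205, 40, -89.5, -94.9)]
col 265 [(25, 9, 97.5, 102.1), (33, 40, 88.8, 93.0), (37, 43, 84.5, 88.4), (77, 19, 43.0, 44.7), (80, 16, 39.9, 41.5), (159, 28, -40.1, -42.9), (162, 30, -43.3, -46.2), (201, 44, -85.1, -90.2), (205, 41, -89.5, -94.9)]
feeder_mid 0.6 [564.8   3.2  52. ]
clamp_handle 0.52 [ 434.8 -147.8   40. ]
clamp_handle 0.33 [478.8 547.3  40. ]
pos [510.9  -6.6 203.5] F [-0.1  0.  -0.6] gap 91.88496019762749 tool shift [59.9  0.5  3.6] yaw x 10.21 tilt [ 0. -0. -1.] t 28.1
```

```bash
python3 -c "
from plant import order
print(order.hand_in())"
```

```text
the job is handed in; nothing more can be done
None
```

The job is handed in at about 28 s of the 72 s allowed: all four bolts stand in the keeper, the clamp is open, and the emptied tray measures as nested on the pile. The judge's verdict was not shown.

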